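Draw the burnisher out through the bars of the tool tray

TASK

The horn-handled burnisher has ended up at the bottom of the green tool tray, under the bars, and it is longer than the gap between them. Tip it up end first, draw it out slantwise through the wide middle gap, and finish while still holding it steady in the gripper, with all of it at least 50 mm above the bars. Nothing is put down at the end; leave the jig, the tape dispenser and the paddle where they are.

Things in the scene. Friction and masses are not known exactly. Their poses are not given: they have to be found in the camera images.
- tray: Green steel tray fixed to the bench. Origin: centre of underside, z up. Inside 160 mm (x) by 350 mm (y), inner floor at z = 4 mm, walls 4 mm thick, 74 mm high. Six steel bars, 8 mm diameter, parallel to x from wall to wall, centres at z = 74 mm (undersides 70, tops 78), y = +-75, +-110, +-145 mm: the middle gap is 142 mm clear along y, 160 along x; the others 27 mm.
- burnisher: Loose burnisher, 220 mm long along its y, 0.18 kg, flat on the tray floor. Origin: mid-length on the underside. Horn handle 24 x 24 mm, y +6 to +110; brass ferrule 18 x 18; steel blade 14 wide, 10 high, y -6 to -110; all centred 12 mm above the underside. Starts within 0.15 rad of the tray's y axis, handle towards tray +y, middle within 25 mm of the tray's, both ends under bars.
- handle_end (a point): Centre of the handle's end face of the burnisher (burnisher frame 0, +110, 12 mm).
- blade_end (a point): Centre of the blade's end face of the burnisher (burnisher frame 0, -110, 12 mm).
- jig: Zinc edge-trimming jig, loose bystander, 70 by 100 mm, 45 mm high, on the bench beside one end of the tray. Origin: centre of its underside.
- dispenser: Red enamel tape dispenser with a yellow roll, loose bystander, 50 by 110 mm, 82 mm high, on the bench beside the other end of the tray. Origin: centre of its underside.
- paddle: Junior paddle, loose bystander, wooden, about 1.1 m long along its own y, 130 mm wide and 31 mm high, lying across the far side of the bench. Origin: on the underside of its shaft; blade from y = -180 to -645 mm, grip end at y = +445 mm.
Mind the look-alikes: they are no part of the job. There is more than one size of the burnisher; the job needs the largest.

How it is judged:
By the outcome, as a careful person would: the job done as asked, in the order asked, and still so for the second after the job is handed in, while the arm keeps its last pose, push and grip.
It also fails if it takes over 35 s, if anything falls off the work surface, if the arm or the gripper's body presses on something with over 40 N, if the wrist force passes 120 N, or if a joint passes its speed limit or range.

ROBOT

A 6-joint arm with a two-finger parallel gripper is mounted at the origin on the work surface. World frame = base frame: x ahead of the robot, y to its left, z up, the work surface at z = 0. Lengths are in mm, angles in rad, forces in N, time in s.
With the tool pointing down it reaches from about 350 to 875 mm from the base axis. Payload 4.2 kg.
Tool frame: the origin (TCP) lies between the finger pads; the fingertips stand 14 mm ahead of it and the grasp point (between the pads) lies 5 mm behind it; z points along the fingers, y is the line along which they close (so a half turn about z gives the same grasp; the last joint's range is limited). The gripper opens to 85 mm and grips with 20 to 120 N. Pads are 22 mm wide; open, the fingers measure 114 mm over their backs; the gripper's body (76 mm by 85 mm) begins 54 mm behind the grasp point. The pads swing forward as they close: fully open they stand 13 mm farther back than shut.
Start: joints at [-1.041, 0.385, 0.008, 0, -1.194, -0.259], TCP at [167.205, -602.197, 212.812] pointing down, gripper open.
Joint ranges: [-3.14, 3.14], [-1.21, 2.06], [-1.07, 1.41], [-3.16, 2.05], [-2.99, -0.16], [-3.1, 3.1]. Speed limits (rad/s): [2.79, 2.79, 3.14, 3.14, 3.14, 3.14].

INTERFACE

Orientations are given as a unit quaternion [x, y, z, w].
In Python, from bench import * gives the robot as it stands.
- The arm moves only by the tool carry_out, never from a script. Its argument "motion" is a list of rows, each a list of 7 numbers: the turn, a rotation vector about the tool's x, y, z in rad, then the shift along the tool's x, y, z in mm, then the opening, from -1 (shut) to 1 (fully open), so that 0 is half open. A call has 1 to 5 rows; each row is the pose to reach, as a shift and turn from the pose commanded when the call began, along the tool's axes at that moment; what a row does not reach only later rows make up. A row lasts 1/8 s, in which the tool goes at most 62.5 mm and 10.7 degrees, less where a joint would pass 70% of its speed; a pose out of reach is approached as far as the arm can. A call with a gripper value outside its range is refused whole. The fingers move at their own pace and stop on an object; the grip force is fixed at half the most. Time passes only in rows, so rows that repeat a pose let the fingers close. It gives the time, the measured TCP pose, the force, the opening and the grip force at its end, in the units of the state.
- read_state(): the state, without advancing time (a new reading comes with each control period).
- get_image(name): name is "scene" or "side" or "wrist"; returns a dict with "color" (384x512x3 uint8, blue, green, red), "mtx" (3x3 intrinsics, pixels), "k1" (the pictures are not rectified: a ray, as slopes to the right and down, at radius r is drawn at 1 + k1 r^2 times it, then the intrinsics apply), "position" and "orientation" of the camera in the world. Camera axes: x right, y down, z forward; pixel columns grow to the right and rows downward; lengths in mm; the calibration is good to about 2 mm. A picture is of the moment at which its call begins. There is no depth.
- job_done(): hands the job in; it is judged then, once.
The state is a dict: "clock": time; "joints": joint angles; "joint_vel": joint speeds; "joint_efforts": joint torques, N m; "position": TCP position; "ee_rot": TCP orientation; "contact_force": force on the tool from outside, world axes, zero at the start; "wrist_torque": the same for the moment, N m; "gripper_width": finger opening in mm; "grasp_force": force on a finger pad.
Only numpy, scipy, OpenCV 4.12 (cv2) and the standard library are available. Lean on these libraries where they do the work, as an engineer would, in place of code of your own. Each camera call takes 0.05 s, during which the arm holds its last target. There are 200 camera calls.

## Working session

There is one attempt and no reset: what is moved stays moved. The work goes in short steps, Python scripts to look and compute and a tool call to move; the robot and the scene stay as the last step left them, time stands still between calls to the robot, and variables do not carry over. Pictures are saved under pics/ and viewed, at most 10 in all, crops included, and the job is handed in when it is done.

Besides the shell and the picture viewer there is one more tool, called after "Call:" by a JSON object that holds its "api" and its "payload". carry_out: Moves the arm, as the interface text tells. Its arguments: {"type":"object","properties":{"motion":{"type":"array"}},"required":["motion"]}

```bash
mkdir -p pics; ls; cat > h.py <<'E'
from bench import *
import numpy as np, cv2
from scipy.spatial.transform import Rotation as R
def grab(n,f=None):
    d=get_image(n)
    if f: cv2.imwrite('pics/'+f,d['color'])
    return d
def ray(d,uv):
    K=np.array(d['mtx'],float);k1=d['k1']
    p=cv2.undistortPoints(np.array(uv,float).reshape(-1,1,2),K,np.array([k1,0,0,0,0.]))[:,0]
    v=np.c_[p,np.ones(len(p))]
    return np.array(d['position']),R.from_quat(d['orientation']).apply(v)
def onplane(d,uv,z):
    o,v=ray(d,uv); return o+v*((z-o[2])/v[:,2])[:,None]
def proj(d,P):
    c=R.from_quat(d['orientation']).inv().apply(np.array(P,float).reshape(-1,3)-np.array(d['position']))
    return cv2.projectPoints(c,np.zeros(3),np.zeros(3),np.array(d['mtx'],float),np.array([d['k1'],0,0,0,0.]))[0][:,0]
E
python3 - <<'E'
from h import *
ims=[grab(n) for n in('scene','side')]
import pickle;pickle.dump(ims,open('i.pkl','wb'))
for i,n in zip(ims,('scene','side')):
    cv2.imwrite(f'pics/{n}0.png',cv2.resize(i['color'],(800,600)))
    print(i['position'],i['orientation'],i['mtx'],i['k1'])
s=read_state();print(s)
E
```

```text
pics
[1280.79555453 -202.18798257 1164.73209344] [ 0.76968599  0.56543014 -0.18127393 -0.23454636] [[460.75778791   0.         250.65046   ]
 [  0.         460.75778791 188.94902067]
 [  0.           0.           1.        ]] -0.10721336145843881
[  50.25856177 1114.12302291  850.12573094] [-0.18406588  0.86391594 -0.45933067  0.09372476] [[446.84530071   0.         259.48938485]
 [  0.         446.84530071 194.69717645]
 [  0.           0.           1.        ]] -0.022552434585152898
{'clock': 0.1, 'joints': array([-1.04141276e+00,  3.85512958e-01,  6.73941888e-03, -4.32355828e-04,
       -1.19397837e+00, -2.58626690e-01]), 'joint_vel': array([ 0.00027652, -0.00129004,  0.00208645,  0.00128028,  0.0008506 ,
       -0.00042041]), 'joint_efforts': array([-1.02170456e-03, -3.93320382e+01,  1.88927865e+01,  4.19800133e+00,
       -2.63350994e-03,  7.76511740e-06]), 'position': array([ 167.04279241, -601.68269546,  211.80225857]), 'ee_rot': array([-1.34886219e-01,  9.90860591e-01,  9.80009182e-04, -1.89827186e-04]), 'contact_force': array([-0.43048105,  1.23886472,  0.53795282]), 'wrist_torque': array([-0.02544289,  0.06823799, -0.00105843]), 'grasp_force': 0.0, 'gripper_width': 85.64732196482107}
```

View pics/scene0.png

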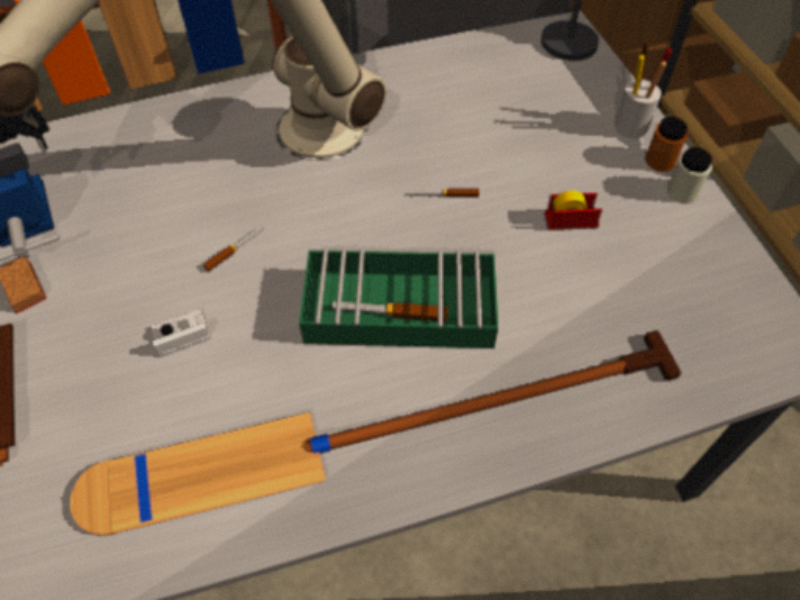

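View pics/side0.png

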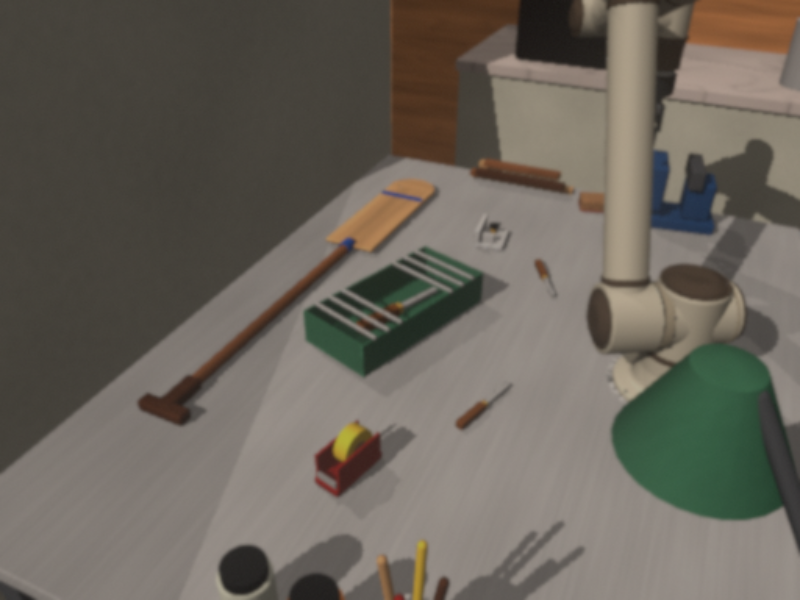

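Scene view: the tray's rim spans about (302–497, 250–345). The burnisher lies inside it, with its blade end near (333,305), ferrule near (390,309) and handle running to about (447,313). The two smaller copies lie on the open bench. The side view agrees: dispenser at the +y end, jig at the -y end, paddle on the far side.

```bash
python3 - <<'E'
from h import *
import pickle
ims=pickle.load(open('i.pkl','rb'))
s=.64
d=ims[0]
print('rim z76',onplane(d,np.array([[308,252],[495,252],[496,325],[302,325]])*s,75).round(0))
print('burn z16',onplane(d,np.array([[333,305],[390,309],[447,313]])*s,18).round(0))
d=ims[1]
print('side rim',onplane(d,np.array([[425,248],[482,266],[365,345],[306,312]])*s,75).round(0))
print('disp',onplane(ims[0],np.array([[546,228],[600,227],[575,195]])*s,[0][0]).round(0),'jig',onplane(ims[0],np.array([[155,355],[208,335]])*s,0).round(0))
E
```

```text
rim z76 [[ 416. -119.   75.]
 [ 525.  222.   75.]
 [ 679.  163.   75.]
 [ 574. -168.   75.]]
burn z16 [[511. -99.  18.]
 [553.   3.  18.]
 [595. 103.  18.]]
side rim [[ 559. -160.   75.]
 [ 417. -139.   75.]
 [ 522.  216.   75.]
 [ 673.  169.   75.]]
disp [[446. 378.   0.]
 [478. 489.   0.]
 [380. 478.   0.]] jig [[ 507. -448.    0.]
 [ 493. -344.    0.]]
```

```bash
cat >> h.py <<'E'
def mkR(yaw,tilt=0):
    """tool down, tool x = -(burnisher +y dir); yaw = burnisher yaw (y axis = (-sin,cos)); tilt: pitch raising handle end"""
    b=np.array([-np.sin(yaw),np.cos(yaw),0]); n=np.array([np.cos(yaw),np.sin(yaw),0])
    A=R.from_matrix(np.c_[-b,-n,[0,0,-1]])
    return R.from_rotvec(tilt*n)*A
def rel(p,Rt,s=None):
    s=s or read_state(); R0=R.from_quat(s['ee_rot'])
    return (R0.inv()*Rt).as_rotvec().round(3).tolist(), R0.inv().apply(np.array(p)-s['position']).round(1).tolist()
E
python3 - <<'E'
from h import *
print(np.linalg.det(mkR(-.39).as_matrix()))
print(rel([540,20,330],mkR(-.36)))
E
```

```text
1.0
([0.002, 0.001, -0.94], [-525.6, 499.6, -117.3])
```

Call:
{"api": "carry_out", "payload": {"motion": [[0, 0, -0.16, -45, 42, -25, 0.2], [0, 0, -0.32, -90, 84, -50, 0.2], [0, 0, -0.48, -132, 125, -70, 0.2], [0, 0, -0.63, -175, 167, -85, 0.2], [0, 0, -0.78, -219, 208, -95, 0.2]]}}

```text
clock: 0.72
position: [320.5, -345.9, 307.5]
ee_rot: [-0.504, 0.864, -0.0, 0.0]
contact_force: [1.4, 1.1, 0.2]
gripper_width: 51.4
grasp_force: 0.0
```

```bash
python3 - <<'E'
from h import *
s=read_state();print(s['clock'],s['position'],s['gripper_width']);print(rel([540,20,330],mkR(-.36)))
E
```

```text
0.725 [ 320.48904016 -345.86627733  307.46841839] 51.359274165183166
([-0.001, 0.0, -0.155], [-426.5, -10.7, -22.5])
```

Call:
{"api": "carry_out", "payload": {"motion": [[0, 0, -0.1, -60, -2, -10, 0.2], [0, 0, -0.155, -120, -4, -20, 0.2], [0, 0, -0.155, -180, -6, -22, 0.2], [0, 0, -0.155, -240, -7, -22, 0.2], [0, 0, -0.155, -300, -8, -22, 0.2]]}}

```text
clock: 1.35
position: [476.3, -89.3, 328.8]
ee_rot: [-0.567, 0.824, 0.0, 0.0]
contact_force: [0.9, -1.4, -0.7]
gripper_width: 51.6
grasp_force: 0.0
```

```bash
python3 - <<'E'
from h import *
print(rel([540,20,330],mkR(-.36)))
E
```

```text
([0.0, 0.0, -0.005], [-124.8, -20.5, -1.2])
```

Call:
{"api": "carry_out", "payload": {"motion": [[0, 0, 0, -55, -10, 0, 0.2], [0, 0, 0, -110, -20, 0, 0.2], [0, 0, 0, -125, -20, 0, 0.2], [0, 0, 0, -125, -20, 0, 0.2]]}}

```text
clock: 1.85
position: [539.0, 18.9, 328.1]
ee_rot: [-0.568, 0.823, 0.0, -0.001]
contact_force: [-0.3, -0.6, -0.2]
gripper_width: 51.7
grasp_force: 0.0
```

```bash
python3 - <<'E'
from h import *
import pickle
d=grab('wrist');pickle.dump((d,read_state()),open('w.pkl','wb'))
cv2.imwrite('pics/w1.png',cv2.resize(d['color'],(800,600)))
print(d['position'],d['orientation'],read_state()['position'])
E
```

```text
[514.87842864 -46.59652106 490.05768308] [0.17940975 0.97392149 0.13672907 0.02437696] [538.69204932  18.0353548  328.57413541]
```

View pics/w1.png

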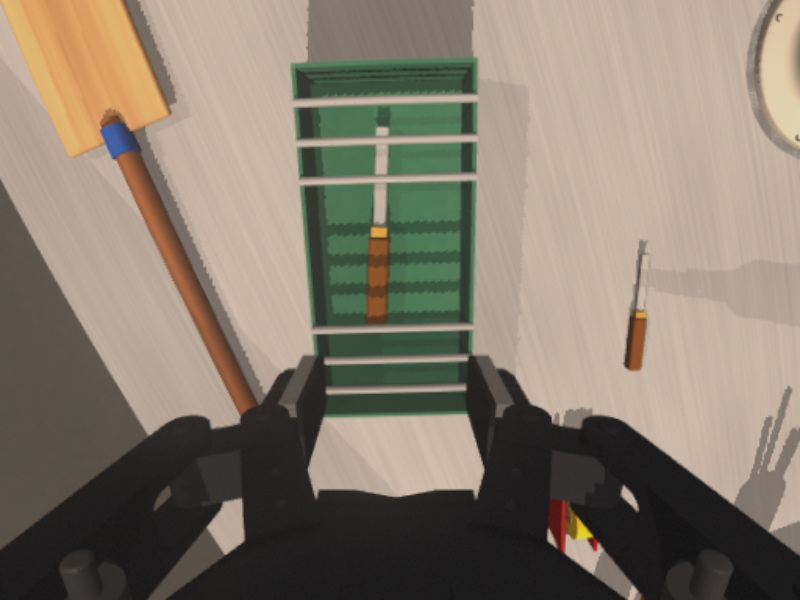

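Wrist view: the bars either side of the middle gap are at rows ~179 and ~328. The blade tip is at (382,128), ferrule at (378,232), and the handle runs to its end at the +75 bar near (377,325).

```bash
python3 - <<'E'
from h import *
import pickle
d,s=pickle.load(open('w.pkl','rb'));k=.64
b=onplane(d,np.array([[297,103],[477,98],[301,181],[477,177],[313,329],[472,326],[327,390],[466,388]])*k,76)[:,:2]
m=(b[::2]+b[1::2])/2;print('bar mids',m.round(1))
ty=(m[2]+m[3]-m[0]-m[1]);print('gap',np.linalg.norm(m[2]-m[1]),np.linalg.norm(m[3]-m[0]));
ax=sum((b[1::2]-b[::2])/-4.);ax/=np.linalg.norm(ax); 
c=m.mean(0);print('centre',c,'yaw from y',np.arctan2(-ty[0],ty[1]),'len bars',np.linalg.norm(b[1::2]-b[::2],axis=1),ax, np.arctan2(ax[1],ax[0]))
hsv=cv2.cvtColor(d['color'],cv2.COLOR_BGR2HSV)
roi=np.zeros(hsv.shape[:2],np.uint8);roi[75:212,205:295]=1
hm=cv2.inRange(hsv,(3,110,40),(18,255,255))*roi
ys,xs=np.where(hm>0);print('handle px',xs.min(),xs.max(),ys.min(),ys.max())
for y in (160,175,190,200):
    r=np.where(hm[y]>0)[0]; 
    if len(r):print(y,r.min(),r.max(),onplane(d,[[r.min(),y],[r.max()+1,y]],28)[:,:2].round(1).tolist())
be=onplane(d,np.array([[382,127]])*k,21)[0];fe=onplane(d,np.array([[378.5,238]])*k,28)[0];he=onplane(d,np.array([[377,325]])*k,28)[0]
print(be,fe,he)
v=fe-be;print('yaw',np.arctan2(-v[0],v[1]),np.linalg.norm(v[:2]))
E
```

```text
bar mids [[ 496.8 -113.8]
 [ 520.1  -48.1]
 [ 570.3   92.3]
 [ 591.6  160.2]]
gap 149.13980825941908 289.9650222704432
centre [544.67653574  22.66385834] yaw from y -0.3367325301416492 len bars [163.90344252 166.81569075 165.35185368 151.27275025] [ 0.94153385 -0.3369184 ] -0.3436420160271413
handle px 235 248 145 207
160 236 248 [[568.7, 14.7], [547.8, 22.6]]
175 235 248 [[580.1, 38.5], [557.3, 47.2]]
190 235 247 [[590.2, 63.8], [568.7, 72.0]]
200 235 246 [[597.2, 81.0], [577.1, 88.7]]
[508.61034528 -99.78815279  21.        ] [553.80997528   6.20031322  28.        ] [592.23485832  99.13041279  28.        ]
yaw -0.40310494421728815 115.22396226189737
```

```bash
cat > plan.py <<'E'
import numpy as np
from scipy.sparse import coo_matrix
from scipy.sparse.csgraph import dijkstra
bars=[(y,74) for y in(-145,-110,-75,75,110,145)]
obs=[(y,z,4) for y,z in bars]+[(s*178,70,4) for s in(-1,1)]
Y=np.arange(-80,81,4.);Z=np.arange(20,221,4.);sgn=1
def run(g,phi,sgn,h=9):
    T=sgn*np.radians(np.arange(0,76,3.))
    y,z,t=np.meshgrid(Y,Z,T,indexing='ij');c,s=np.cos(t),np.sin(t)
    def box(x0,x1,h0,h1,rot,ox,oh,bern):
        # boxes in burnisher frame (along, up), rotated by rot about (ox,oh)
        D=np.full(y.shape,1e9);cr,sr=np.cos(rot),np.sin(rot)
        def toloc(a,b): a,b=a-ox,b-oh; return a*cr+b*sr,-a*sr+b*cr
        for oy,oz,r in obs:
            a=(oy-y)*c+(oz-z)*s; b=-(oy-y)*s+(oz-z)*c; a,b=toloc(a,b)
            q1=np.maximum(x0-a,a-x1);q2=np.maximum(h0-b,b-h1)
            d=np.hypot(np.maximum(q1,0),np.maximum(q2,0))+np.minimum(np.maximum(q1,q2),0)-r
            D=np.minimum(D,d)
        for a in(x0,x1):
            for b in(h0,h1):
                A=ox+a*cr-b*sr;B=oh+a*sr+b*cr
                wy=y+A*c-B*s;wz=z+A*s+B*c
                D=np.where(wz<4,-1,D); D=np.minimum(D,np.where(wz<76,175-abs(wy),1e9))
        return D
    D=np.minimum(box(6,110,-12,12,0,0,0,1),box(-110,6,-7,7,0,0,0,1))
    D=np.minimum(D,box(-13,13,-19,54,phi,g,h,0));D=np.minimum(D,box(-43,43,54,190,phi,g,h,0))
    return T,D
def solve(g,phi,sgn,y0=-18):
    T,D=run(g,phi,sgn);n=D.shape;idx=np.arange(D.size).reshape(n)
    low=np.meshgrid(Y,Z,T,indexing='ij');zz,tt=low[1],low[2]
    goal=(zz-110*abs(np.sin(tt))-12*np.cos(tt)>85)&(D>6)
    st=idx[np.abs(Y-y0).argmin(),0,0]
    best=None
    for m in (8,7,6,5,4,3,2,1):
        ok=D>m
        if not ok.flat[st]: continue
        I=[];J=[];W=[]
        for d in [(a,b,e) for a in(-1,0,1) for b in(-1,0,1) for e in(-1,0,1) if (a,b,e)>(0,0,0)]:
            s1=tuple(slice(max(0,-k),N-max(0,k)) for k,N in zip(d,n));s2=tuple(slice(max(0,k),N+min(0,k)) for k,N in zip(d,n))
            o=ok[s1]&ok[s2];i=idx[s1][o];j=idx[s2][o]
            w=np.linalg.norm(d)*(1+20/np.minimum(D.flat[i],D.flat[j]))
            I+=[i];J+=[j];W+=[w]
        I,J,W=map(np.concatenate,(I,J,W))
        dist,pr=dijkstra(coo_matrix((W,(I,J)),shape=(D.size,)*2).tocsr(),directed=False,indices=st,return_predecessors=True)
        gd=np.where(goal.ravel(),dist,np.inf);e=gd.argmin()
        if np.isfinite(gd[e]):
            p=[e]
            while p[-1]!=st:p.append(pr[p[-1]])
            p=p[::-1];u=np.unravel_index(p,n)
            return m,gd[e],np.c_[Y[u[0]],Z[u[1]],np.degrees(T[u[2]]),D.flat[p]]
    return None
if __name__=='__main__':
    for sgn in(1,-1):
        for g in ((20,40,60) if sgn==1 else (20,40,60)):
            for phi in (0,-.2,-.4) if sgn==1 else (0,.2,.4):
                r=solve(g,phi,sgn)
                print(sgn,g,phi,r and (r[0],round(r[1]),r[2][:,2].max(),r[2][:,2].min()),flush=True)
E
time timeout 500 python3 plan.py
```

```text
1 20 0 (8, 107, np.float64(39.0), np.float64(0.0))
1 20 -0.2 (8, 107, np.float64(39.0), np.float64(0.0))
1 20 -0.4 (4, 113, np.float64(39.0), np.float64(0.0))
1 40 0 (8, 109, np.float64(39.0), np.float64(0.0))
1 40 -0.2 None
1 40 -0.4 None
1 60 0 (4, 114, np.float64(39.0), np.float64(0.0))
1 60 -0.2 None
1 60 -0.4 None
-1 20 0 None
-1 20 0.2 None
-1 20 0.4 None
-1 40 0 None
-1 40 0.2 None
-1 40 0.4 None
-1 60 0 None
-1 60 0.2 None
-1 60 0.4 None
real	0m4.728s
user	0m4.577s
sys	0m0.708s
```

```bash
python3 - <<'E'
from plan import *
r=solve(30,0,1);print(r[0]);print(r[2].round(1))
E
python3 - <<'E'
from h import *
m=np.array([551,1.]);b=np.array([np.sin(.404),np.cos(.404)])
g=m+30*b;print(g)
# TCP is 5 ahead of grasp point; grasp at z=25 -> TCP z 20
print(rel([*g,22],mkR(-.404)), read_state()['clock'])
E
```

```text
8
[[-20.   20.    0.   19.8]
 [-24.   20.    0.   23.5]
 [-28.   20.    0.   27.3]
 [-32.   24.    0.   28.7]
 [-36.   28.    3.   23.9]
 [-40.   28.    3.   20.8]
 [-44.   32.    6.   17.5]
 [-48.   36.    9.   14.5]
 [-48.   40.   12.   13.4]
 [-48.   44.   15.   12.6]
 [-48.   48.   18.   11.1]
 [-48.   52.   21.   13.2]
 [-44.   56.   24.   16.8]
 [-40.   60.   24.   16. ]
 [-36.   60.   24.   16.4]
 [-32.   64.   27.   17.4]
 [-28.   64.   27.   19.2]
 [-24.   64.   27.   20. ]
 [-20.   68.   30.   21.7]
 [-16.   68.   30.   23.7]
 [-12.   72.   33.   25. ]
 [ -8.   72.   33.   27.2]
 [ -4.   76.   36.   29.1]
 [  0.   80.   39.   31.5]
 [  4.   80.   39.   33.3]
 [  8.   84.   39.   33.5]
 [ 12.   88.   39.   32.9]
 [ 16.   92.   39.   32.3]
 [ 20.   92.   39.   32.6]
 [ 24.   96.   39.   33.2]
 [ 28.  100.   39.   33.6]
 [ 32.  104.   39.   33. ]
 [ 36.  108.   39.   32.4]
 [ 40.  112.   39.   32. ]
 [ 44.  116.   36.   27. ]
 [ 48.  120.   33.   24.1]
 [ 52.  124.   30.   24.3]
 [ 52.  128.   27.   23.8]
 [ 52.  132.   24.   25.6]
 [ 52.  136.   21.   27.2]]
[562.79298383  28.58487869]
([0.001, -0.001, 0.039], [-18.7, -19.0, 306.5]) 1.9
```

Call:
{"api": "carry_out", "payload": {"motion": [[0, 0, 0.039, -19, -19, 30, 0.2], [0, 0, 0.039, -19, -19, 85, 0.2], [0, 0, 0.039, -19, -19, 140, 0.2], [0, 0, 0.039, -19, -19, 190, 0.2], [0, 0, 0.039, -19, -19, 190, 0.2]]}}

```text
clock: 2.52
position: [560.5, 27.0, 135.9]
ee_rot: [-0.55, 0.835, 0.001, -0.004]
contact_force: [-0.2, 0.2, 0.8]
gripper_width: 51.3
grasp_force: 0.0
```

```bash
python3 - <<'E'
from h import *
d=grab('wrist');cv2.imwrite('pics/w2.png',cv2.resize(d['color'],(800,600)))
s=read_state();print(s['position'],R.from_quat(s['ee_rot']).as_matrix().round(3).tolist())
m=np.array([551,1.]);b=np.array([np.sin(.404),np.cos(.404)])
print('expect mid,grasp,tip', proj(d,[[551,1,28],[*(m+30*b),28],[*(m-110*b),21]])/.64)
print(rel([*(m+30*b),22],mkR(-.404)))
E
```

```text
[563.15658384  27.74195554 139.05179291] [[-0.394, -0.919, -0.002], [-0.919, 0.394, -0.001], [0.002, 0.001, -1.0]]
expect mid,grasp,tip [[392.37684773 246.82862893]
 [392.59026902 292.07461036]
 [391.55120829  62.74301848]]
([0.001, -0.002, -0.001], [-0.9, 0.6, 117.1])
```

View pics/w2.png

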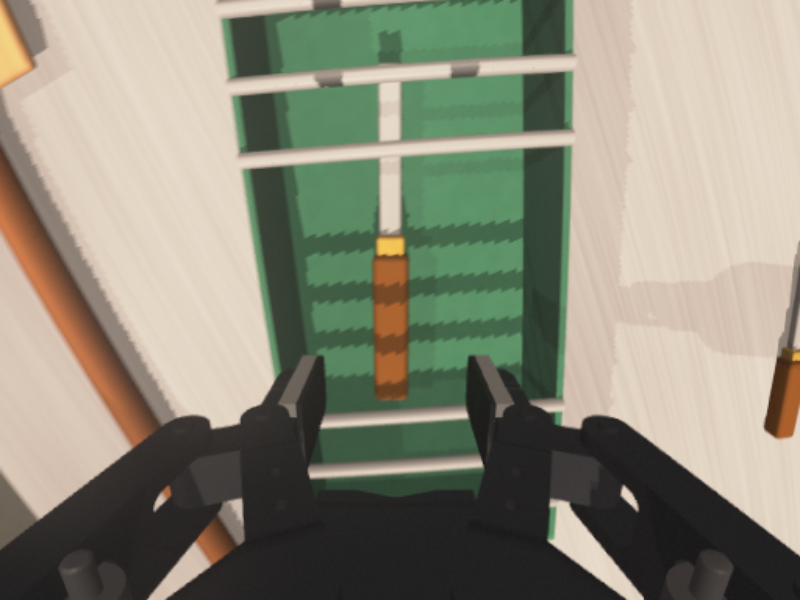

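The wrist view shows the handle at column 391 and rows 255–400. It is aligned with the gripper and matches the prediction, so I'm going down.

Call:
{"api": "carry_out", "payload": {"motion": [[0, 0, 0, -1, 0.5, 40, 0.2], [0, 0, 0, -1, 0.5, 80, 0.2], [0, 0, 0, -1, 0.5, 105, 0.2], [0, 0, 0, -1, 0.5, 116, 0.2], [0, 0, 0, -1, 0.5, 116, 0.2]]}}

```text
clock: 3.2
position: [565.0, 30.5, 24.5]
ee_rot: [-0.551, 0.835, -0.001, 0.001]
contact_force: [0.3, -0.1, 0.4]
gripper_width: 51.2
grasp_force: 0.0
```

Call:
{"api": "carry_out", "payload": {"motion": [[0, 0, 0, 0, 0, 0, -1], [0, 0, 0, 0, 0, 0, -1], [0, 0, 0, 0, 0, 0, -1], [0, 0, 0, 0, 0, 0, -1], [0, 0, 0, 0, 0, 0, -1]]}}

```text
clock: 3.82
position: [563.7, 30.5, 22.9]
ee_rot: [-0.551, 0.835, -0.0, -0.0]
contact_force: [-0.0, 0.2, 0.4]
gripper_width: -0.2
grasp_force: 0.0
```

```bash
python3 - <<'E'
from h import *
d=grab('wrist');cv2.imwrite('pics/w3.png',d['color'])
s=read_state();print(s['position'],s['contact_force'],s['grasp_force'],s['gripper_width'],R.from_quat(s['ee_rot']).as_matrix().round(3).tolist())
E
```

```text
[563.64598203  30.46937201  22.8668745 ] [0.58297619 0.17012465 0.76258566] 0.0 -0.23495706349300188 [[-0.393, -0.92, -0.0], [-0.92, 0.393, -0.0], [0.0, 0.0, -1.0]]
```

View pics/w3.png

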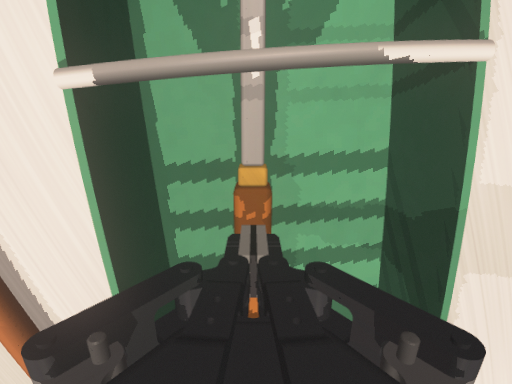

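The jaws shut completely, to width 0, and the handle shows beneath them. I'll check the tip and handle geometry from the other views.

```bash
python3 - <<'E'
from h import *
d=grab('wrist');s=read_state();Rt=R.from_quat(s['ee_rot']);p=s['position']
P=[p+Rt.apply([0,0,k]) for k in(14,0,-5)]+[p+Rt.apply([11,0,14])]
print('tips,tcp,grasp,padedge',proj(d,P).round(0).tolist())
m=np.array([551,1.]);b=np.array([np.sin(.404),np.cos(.404)])
print('handle start at z28/ z16',proj(d,[[*(m+6*b),28],[*(m-6*b),25]]).round(0).tolist(), 'bar-75 centre',proj(d,[[545-75*.33,22.5-75*.944,78]]).round(0).tolist())
for n in('scene','side'):
    e=grab(n);c=proj(e,[p])[0].astype(int);print(n,c)
    x,y=c;cv2.imwrite(f'pics/{n}4.png',cv2.resize(e['color'][max(0,y-60):y+60,max(0,x-80):x+80],(800,600),interpolation=cv2.INTER_CUBIC))
E
```

```text
tips,tcp,grasp,padedge [[254.0, 218.0], [254.0, 226.0], [254.0, 229.0], [254.0, 203.0]]
handle start at z28/ z16 [[254.0, 189.0], [254.0, 169.0]] bar-75 centre [[279.0, 59.0]]
scene [259 197]
side [247 198]
```

View pics/side4.png

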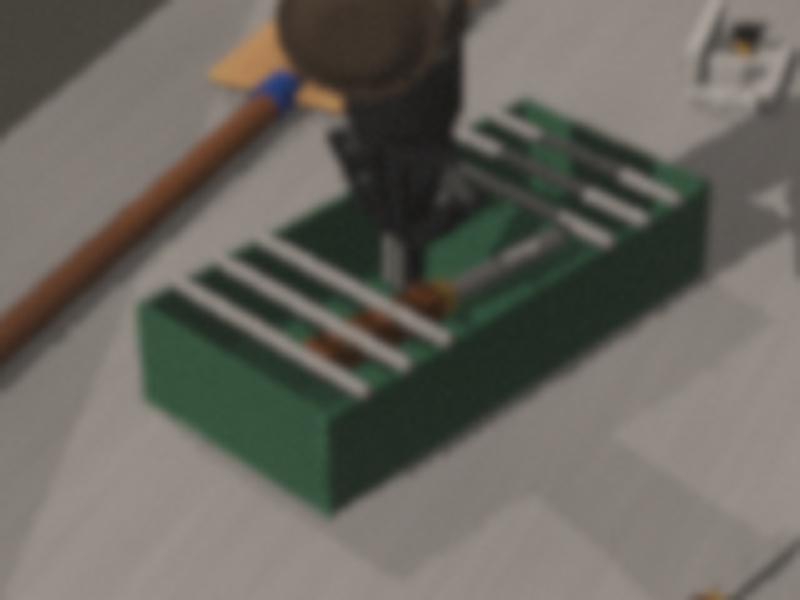

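View pics/scene4.png

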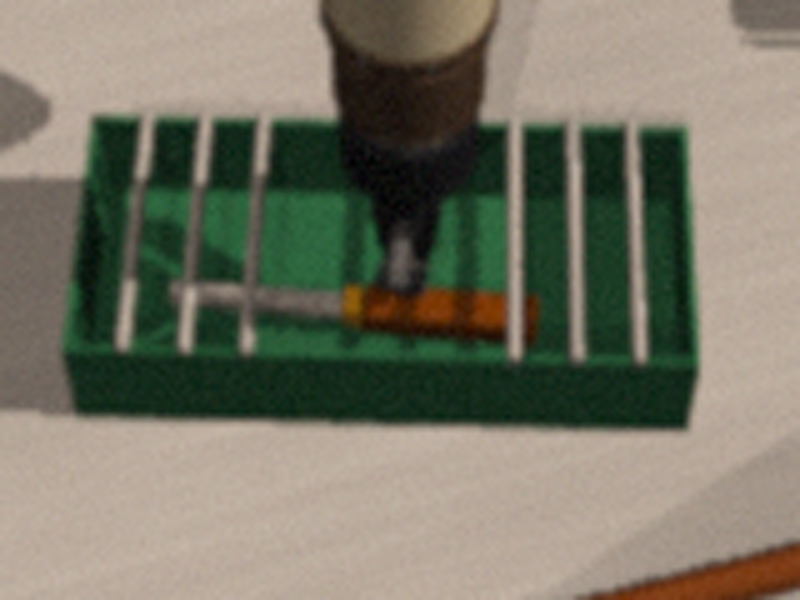

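```bash
python3 - <<'E'
from h import *
s=read_state();p=s['position'];print(p)
for n,a in(('scene',(259-80,197-60)),('side',(247-80,198-60))):
    e=grab(n);I=e['color'].astype(int)
    print(n,[ (k,proj(e,[p+[0,0,k]])[0].round(1).tolist()) for k in(-14,0,14,28)])
m=np.array([551,1.]);b=np.array([np.sin(.404),np.cos(.404)])
e=grab('scene');n=np.array([b[1],-b[0]])
print('scene handle at g30 top back/top front/bottom front',proj(e,[[*(m+30*b-12*n),28],[*(m+30*b+12*n),28],[*(m+30*b+12*n),4]]).round(1).tolist())
hsv=cv2.cvtColor(e['color'],cv2.COLOR_BGR2HSV);M=cv2.inRange(hsv,(3,130,60),(18,255,255))
for c in(255,265,270,275): 
    r=np.where(M[185:215,c]>0)[0]; print(c,r.min()+185,r.max()+185) if len(r) else 0
E
```

```text
[563.63433158  30.47281275  22.8245113 ]
scene [(-14, [259.6, 199.9]), (0, [259.6, 197.3]), (14, [259.6, 194.7]), (28, [259.6, 192.0])]
side [(-14, [248.0, 202.2]), (0, [248.0, 198.7]), (14, [247.9, 195.2]), (28, [247.9, 191.6])]
scene handle at g30 top back/top front/bottom front [[259.3, 192.9], [258.5, 199.7], [258.5, 204.1]]
255 196 200
265 195 201
270 195 201
275 196 202
```

Both views put the closed tips near z≈35, just above the handle. They stand higher than the nominal numbers say, so I'll reopen and go down in force-checked steps.

Call:
{"api": "carry_out", "payload": {"motion": [[0, 0, 0, 0, 0, -15, 0.2], [0, 0, 0, 0, 0, -15, 0.2], [0, 0, 0, 0, 0, -10, 0.2], [0, 0, 0, 0, 0, 0, 0.2], [0, 0, 0, 0, 0, 3, 0.2]]}}

```text
clock: 4.8
position: [562.7, 30.2, 18.4]
ee_rot: [-0.551, 0.835, 0.0, -0.001]
contact_force: [0.3, 0.6, -0.9]
gripper_width: 51.2
grasp_force: 0.0
```

Call:
{"api": "carry_out", "payload": {"motion": [[0, 0, 0, 0, 0, 3, 0.2], [0, 0, 0, 0, 0, 6, 0.2], [0, 0, 0, 0, 0, 6, 0.2]]}}

```text
clock: 5.18
position: [563.6, 30.4, 13.7]
ee_rot: [-0.551, 0.835, 0.0, -0.0]
contact_force: [0.2, 0.2, -0.1]
gripper_width: 51.5
grasp_force: 0.0
```

```bash
python3 - <<'E'
from h import *
d=grab('wrist');cv2.imwrite('pics/w5.png',d['color'])
s=read_state();Rt=R.from_quat(s['ee_rot']);p=s['position']
print(s['clock'],p,s['contact_force'],s['gripper_width'])
for k in(14,0,-14,-28): print(k,proj(d,[p+Rt.apply([x,y,k]) for x in(11,-11) for y in(-25.6,25.6)]).round(0).tolist())
E
```

```text
5.225 [563.6898277   30.46727441  13.88045307] [-0.10429498  0.44690547 -0.70495082] 51.43598202553948
14 [[216.0, 203.0], [291.0, 203.0], [217.0, 233.0], [290.0, 233.0]]
0 [[213.0, 210.0], [294.0, 210.0], [215.0, 242.0], [293.0, 242.0]]
-14 [[210.0, 219.0], [297.0, 218.0], [212.0, 252.0], [296.0, 252.0]]
-28 [[206.0, 228.0], [302.0, 228.0], [208.0, 264.0], [299.0, 264.0]]
```

View pics/w5.png

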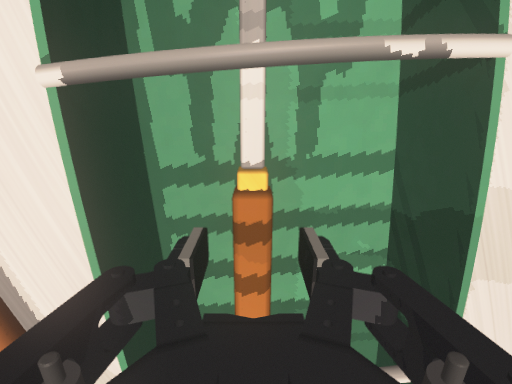

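The fingertip corners appear at (208,228) and (299,228). That fits a point 28 mm behind the reported TCP, so the fingers really end higher than stated. The body's front edge is at row 315, and I'll work out its depth before going lower.

```bash
python3 - <<'E'
from h import *
d=grab('wrist');s=read_state();Rt=R.from_quat(s['ee_rot']);p=s['position']
for x in(30,38,43): print(x,[(k,proj(d,[p+Rt.apply([x,0,k])])[0,1].round(0)) for k in(-59,-75,-85,-95,-105,-115)])
g=cv2.cvtColor(d['color'],cv2.COLOR_BGR2GRAY)
print(g[300:330:2,254], Rt.inv().apply(d['position']-p))
E
```

```text
30 [(-59, np.float64(216.0)), (-75, np.float64(233.0)), (-85, np.float64(246.0)), (-95, np.float64(263.0)), (-105, np.float64(285.0)), (-115, np.float64(313.0))]
38 [(-59, np.float64(197.0)), (-75, np.float64(211.0)), (-85, np.float64(223.0)), (-95, np.float64(237.0)), (-105, np.float64(256.0)), (-115, np.float64(281.0))]
43 [(-59, np.float64(185.0)), (-75, np.float64(197.0)), (-85, np.float64(207.0)), (-95, np.float64(220.0)), (-105, np.float64(236.0)), (-115, np.float64(259.0))]
[137 136 136 136 137 137 137 137 137  63  40  37  37  41  40] [  69.99559645   -0.48624163 -161.71033897]
```

Call:
{"api": "carry_out", "payload": {"motion": [[0, 0, 0, -1, 0, 8, 0.2], [0, 0, 0, -1, 0, 13, 0.2], [0, 0, 0, -1, 0, 18, 0.2], [0, 0, 0, -1, 0, 18, 0.2]]}}

```text
clock: 5.78
position: [563.7, 31.3, -4.7]
ee_rot: [-0.551, 0.835, 0.0, -0.001]
contact_force: [1.0, -0.4, 1.0]
gripper_width: 51.3
grasp_force: 0.0
```

Call:
{"api": "carry_out", "payload": {"motion": [[0, 0, 0, 0, 0, 3, 0.2], [0, 0, 0, 0, 0, 5, 0.2], [0, 0, 0, 0, 0, 5, 0.2]]}}

```text
clock: 6.15
position: [564.0, 31.4, -9.2]
ee_rot: [-0.551, 0.835, 0.0, -0.0]
contact_force: [0.6, 0.7, 0.3]
gripper_width: 51.1
grasp_force: 0.0
```

Call:
{"api": "carry_out", "payload": {"motion": [[0, 0, 0, 0, 0, 0, -1], [0, 0, 0, 0, 0, 0, -1], [0, 0, 0, 0, 0, 0, -1], [0, 0, 0, 0, 0, 0, -1], [0, 0, 0, 0, 0, 0, -1]]}}

```text
clock: 6.78
position: [564.4, 31.5, -8.7]
ee_rot: [-0.551, 0.835, -0.0, 0.0]
contact_force: [-1.1, -0.6, 4.0]
gripper_width: 22.8
grasp_force: 60.4
```

Gripped at width 22.8 mm with 60 N. Now I'll work out the rows for the tip-up path.

```bash
cat > rows.py <<'E'
from h import *
ty=np.array([np.sin(.337),np.cos(.337),0]);yaw=-.404
b=np.array([np.sin(.404),np.cos(.404),0]);up=np.array([0,0,1.])
P0=np.array([564.2,31.5,-8.9])
W=[(-18,16,0),(-23,20,0),(-28,23,0),(-33,26,2),(-38,29,4),(-43,33,6),
(-47,37,9),(-48,41,12),(-48,45,15),(-48,49,18),(-46,53,21),
(-42,57,24),(-37,60,25),(-31,63,27),(-25,65,28),(-18,69,30),
(-11,72,33),(-4,76,36),(3,81,39),(10,87,39),(18,93,39),
(26,100,39),(34,107,39),(40,115,39),(40,125,39),(40,137,39),
(40,152,39),(40,170,39),(40,190,39),(40,210,39),(40,225,39)]
def pose(w):
    y,z,t=w[0],w[1],np.radians(w[2])
    f=lambda t:31*(b*np.cos(t)+up*np.sin(t))-25*(-b*np.sin(t)+up*np.cos(t))
    return P0+ty*(y+18)+up*(z-16)+f(t)-f(0),mkR(yaw,t)
if __name__=='__main__':
    for c in range(0,len(W)-1,5):
        p0,R0=pose(W[c])
        for w in W[c+1:c+6]:
            p,Rr=pose(w);print((R0.inv()*Rr).as_rotvec().round(3).tolist()+R0.inv().apply(p-p0).round(1).tolist()+[-1])
        print(pose(W[min(c+5,len(W)-1)])[0].round(1))
E
python3 rows.py
```

```text
[0.0, 0.0, 0.0, 5.0, -0.3, -4.0, -1]
[0.0, 0.0, 0.0, 10.0, -0.7, -7.0, -1]
[0.0, -0.035, 0.0, 14.1, -1.0, -11.1, -1]
[-0.0, -0.07, 0.0, 18.3, -1.3, -15.2, -1]
[0.0, -0.105, -0.0, 22.5, -1.7, -20.4, -1]
[556.9  10.2  11.5]
[0.0, -0.052, 0.0, 2.3, -0.3, -6.1, -1]
[0.0, -0.105, 0.0, 1.7, -0.3, -11.9, -1]
[-0.0, -0.157, -0.0, 0.2, -0.3, -17.6, -1]
[0.0, -0.209, 0.0, -1.2, -0.3, -23.4, -1]
[0.0, -0.262, 0.0, -4.5, -0.2, -29.1, -1]
[557.7  11.4  40.9]
[-0.0, -0.052, 0.0, -6.4, 0.3, -4.0, -1]
[0.0, -0.07, 0.0, -12.6, 0.6, -5.5, -1]
[-0.0, -0.105, -0.0, -20.0, 1.0, -7.3, -1]
[0.0, -0.122, 0.0, -26.7, 1.4, -7.7, -1]
[0.0, -0.157, 0.0, -35.3, 1.9, -10.1, -1]
[567.5  39.2  62.9]
[-0.0, -0.052, 0.0, -8.8, 0.5, -0.8, -1]
[0.0, -0.105, 0.0, -18.0, 0.9, -2.5, -1]
[-0.0, -0.157, -0.0, -27.7, 1.4, -5.1, -1]
[-0.0, -0.157, -0.0, -36.7, 1.9, -6.8, -1]
[-0.0, -0.157, -0.0, -46.6, 2.4, -8.0, -1]
[579.6  73.6  93.2]
[0.0, 0.0, 0.0, -10.6, 0.5, -0.4, -1]
[0.0, 0.0, 0.0, -21.2, 1.1, -0.8, -1]
[0.0, 0.0, 0.0, -30.9, 1.5, -3.3, -1]
[0.0, 0.0, 0.0, -37.2, 1.5, -11.1, -1]
[0.0, 0.0, 0.0, -44.7, 1.5, -20.4, -1]
[586.8  94.4 137.2]
[0.0, 0.0, 0.0, -9.4, -0.0, -11.7, -1]
[0.0, 0.0, 0.0, -20.8, -0.0, -25.6, -1]
[0.0, 0.0, 0.0, -33.4, -0.0, -41.2, -1]
[0.0, 0.0, 0.0, -45.9, -0.0, -56.7, -1]
[0.0, 0.0, 0.0, -55.4, -0.0, -68.4, -1]
[586.8  94.4 225.2]
```

Call:
{"api": "carry_out", "payload": {"motion": [[0, 0, 0, 3, 0, -4, -1], [0, 0, 0, 10, -0.7, -7, -1], [0, -0.035, 0, 14, -1, -11, -1], [0, -0.07, 0, 18.3, -1.3, -15, -1], [0, -0.105, 0, 22.5, -1.7, -20.5, -1]]}}

```text
clock: 7.4
position: [555.9, 9.4, 11.1]
ee_rot: [-0.55, 0.834, 0.03, 0.044]
contact_force: [-0.2, -0.8, -1.6]
gripper_width: 22.7
grasp_force: 59.8
```

Call:
{"api": "carry_out", "payload": {"motion": [[0, -0.052, 0, 2.3, -0.3, -6, -1], [0, -0.105, 0, 1.7, -0.3, -12, -1], [0, -0.157, 0, 0.2, -0.3, -17.5, -1], [0, -0.209, 0, -1.2, -0.3, -23.5, -1], [0, -0.262, 0, -4.5, -0.2, -29, -1]]}}

```text
clock: 8.02
position: [556.8, 10.9, 40.7]
ee_rot: [-0.541, 0.821, 0.101, 0.153]
contact_force: [-0.0, -0.1, -0.9]
gripper_width: 23.0
grasp_force: 59.8
```

```bash
python3 - <<'E'
from rows import *
import time
p,Rt=pose(W[10]);print(rel(p,Rt))
d=grab('scene');cv2.imwrite('pics/s6.png',cv2.resize(d['color'][120:240,170:350],(800,533),interpolation=cv2.INTER_CUBIC))
s=read_state();print(s['contact_force'],s['grasp_force'],s['gripper_width'],s['joints'].round(2))
E
```

```text
([0.001, 0.002, -0.001], [-0.9, -0.5, 0.1])
[ 0.99774785 -0.86423823 -0.61371409] 59.81627404689789 22.566069724038748 [ 0.09  0.43 -0.29 -0.5  -0.73 -0.14]
```

View pics/s6.png

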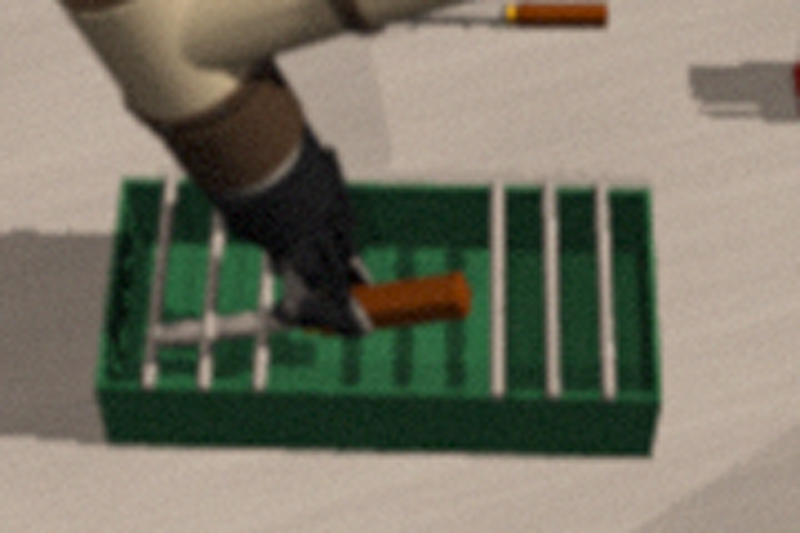

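The handle end, at (465,293), has come up inside the middle gap and is clear of the right-hand bar. The blade, at (160–270,325), is still under the left-hand bars, as planned. I'll carry on drawing it out.

Call:
{"api": "carry_out", "payload": {"motion": [[0, -0.052, 0, -6.4, 0.3, -4, -1], [0, -0.07, 0, -12.6, 0.6, -5.5, -1], [0, -0.105, 0, -20, 1, -7.3, -1], [0, -0.122, 0, -26.7, 1.4, -7.7, -1], [0, -0.157, 0, -35.3, 1.9, -10, -1]]}}

```text
clock: 8.7
position: [567.1, 39.7, 62.6]
ee_rot: [-0.532, 0.806, 0.143, 0.216]
contact_force: [0.1, -0.4, -1.5]
gripper_width: 22.6
grasp_force: 59.8
```

Call:
{"api": "carry_out", "payload": {"motion": [[0, -0.052, 0, -8.8, 0.5, -0.8, -1], [0, -0.105, 0, -18, 0.9, -2.5, -1], [0, -0.157, 0, -27.7, 1.4, -5, -1], [0, -0.157, 0, -36.7, 1.9, -6.8, -1], [0, -0.157, 0, -46.6, 2.4, -8, -1]]}}

```text
clock: 9.32
position: [579.5, 73.9, 93.2]
ee_rot: [-0.519, 0.787, 0.184, 0.278]
contact_force: [-0.9, 0.3, -1.4]
gripper_width: 22.5
grasp_force: 59.9
```

```bash
python3 - <<'E'
from rows import *
p,Rt=pose(W[20]);print(rel(p,Rt))
s=read_state();print(s['contact_force'],s['joints'].round(2))
E
```

```text
([0.0, -0.001, 0.0], [0.2, -0.2, -0.1])
[-0.90990007  0.31458451 -1.38160369] [-0.01  0.41 -0.2  -0.86 -0.87  0.15]
```

Call:
{"api": "carry_out", "payload": {"motion": [[0, 0, 0, -10.6, 0.5, -0.4, -1], [0, 0, 0, -21, 1, -0.8, -1], [0, 0, 0, -31, 1.5, -3.3, -1], [0, 0, 0, -37, 1.5, -11, -1], [0, 0, 0, -44.7, 1.5, -20.4, -1]]}}

```text
clock: 9.95
position: [586.5, 94.0, 137.6]
ee_rot: [-0.519, 0.787, 0.184, 0.279]
contact_force: [-0.8, 0.1, -1.4]
gripper_width: 22.6
grasp_force: 59.9
```

Call:
{"api": "carry_out", "payload": {"motion": [[0, 0, 0, -9.4, 0, -11.7, -1], [0, 0, 0, -20.8, 0, -25.6, -1], [0, 0, 0, -33.4, 0, -41, -1], [0, 0, 0, -46, 0, -56.7, -1], [0, 0, 0, -58, 0, -71, -1]]}}

```text
clock: 10.58
position: [586.8, 94.3, 230.4]
ee_rot: [-0.519, 0.787, 0.184, 0.279]
contact_force: [0.4, -0.8, -2.3]
gripper_width: 23.1
grasp_force: 59.9
```

Call:
{"api": "carry_out", "payload": {"motion": [[0, 0, 0, -8, 0, -10, -1], [0, 0, 0, -13, 0, -16, -1], [0, 0, 0, -13, 0, -16, -1], [0, 0, 0, -13, 0, -16, -1]]}}

```text
clock: 11.08
position: [586.4, 94.5, 248.3]
ee_rot: [-0.519, 0.787, 0.184, 0.278]
contact_force: [0.3, 0.1, -1.7]
gripper_width: 22.7
grasp_force: 59.9
```

```bash
python3 - <<'E'
from rows import *
s=read_state();p=s['position'];print(p,s['contact_force'],s['grasp_force'],np.abs(s['joint_vel']).max())
t=np.radians(39);f=31*(b*np.cos(t)+up*np.sin(t))-25*(-b*np.sin(t)+up*np.cos(t))
mid=p-f;ax=b*np.cos(t)+up*np.sin(t);tip=mid-110*ax;print('tip,handle end est',tip,mid+110*ax)
d=grab('scene');e=grab('side')
for q in(d,e): print(proj(q,[tip,mid,mid+110*ax]).round(0).tolist())
c=[]
for q in (d,e):
    u=proj(q,[mid])[0].astype(int);c.append(cv2.resize(q['color'][max(0,u[1]-75):u[1]+75,max(0,u[0]-65):u[0]+65],(400,460),interpolation=cv2.INTER_CUBIC));print(u)
cv2.imwrite('pics/f.png',np.hstack(c))
E
```

```text
[586.38559977  94.51851503 248.33210335] [ 0.25922162  0.09615415 -1.67222105] 59.85270917415619 0.005813779468605141
tip,handle end est [537.12607423 -20.70406607 179.02657725] [604.33511914 136.50409911 317.47706328]
[[239.0, 162.0], [271.0, 148.0], [306.0, 133.0]]
[[262.0, 151.0], [241.0, 140.0], [217.0, 127.0]]
[270 148]
[241 139]
```

View pics/f.png

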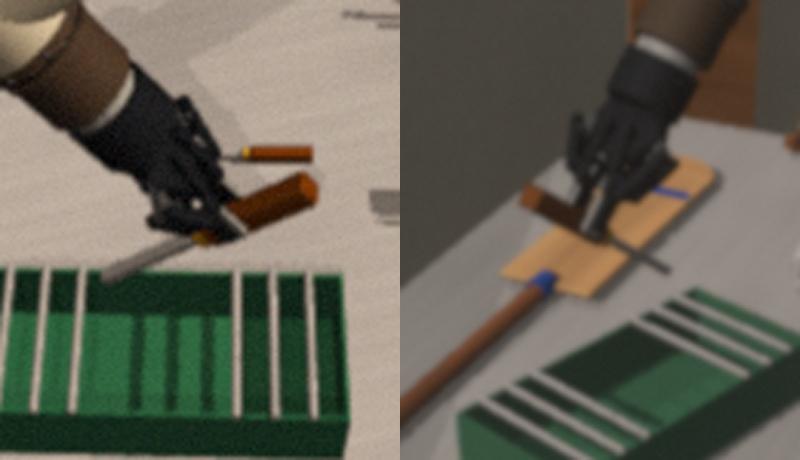

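Both views show the burnisher held and clear of the tray. The blade tip, near (105,277) on the left and (668,270) on the right, matches the predicted projections within about 1 px. That puts the lowest end at about z 173, roughly 95 mm above the bar tops.

```bash
python3 -c "
from bench import *
print(job_done())"
```

```text
the job is handed in; nothing more can be done
None
```

The job is handed in: the largest burnisher came out handle first, slantwise through the middle gap, and is held steady with its lowest point about 95 mm above the bars. The jig, dispenser and paddle were not touched, and the clock read about 11 s.

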